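Stir the walnuts and hold the snack box open

ROBOT

A 6-joint arm with a two-finger parallel gripper is mounted at the origin on the work surface. World frame = base frame: x ahead of the robot, y to its left, z up, the work surface at z = 0. Lengths are in m, angles in rad, forces in N, time in s.
With the tool pointing down it reaches from about 0.275 to 0.825 m from the base axis. Payload 4.9 kg.
Tool frame: the origin (TCP) lies midway between the tips of the shut fingers; the grasp point (between the pads) lies 19 mm behind it (bot.grip_depth is the distance from the TCP to the grasp point, in m); z points along the fingers, y is the line along which they close (so a half turn about z gives the same grasp; the last joint's range is limited). The gripper opens to 85 mm and grips with 20 to 120 N. Pads are 22 mm wide; open, the fingers measure 114 mm over their backs; the gripper's body (76 mm by 85 mm) begins 54 mm behind the grasp point. The pads swing forward as they close: fully open they stand 13 mm farther back than shut.
Start: joints at [-0.134, 0.326, -0.193, 1.052, 0, 1.437], TCP at [0.55, 0, 0.231] pointing down, gripper open.
Joint ranges: [-2.65, 2.65], [-0.97, 1.79], [-1.3, 1.35], [-1.93, 2.1], [-1.47, 1.37], [-3.14, 3.14]. Speed limits (rad/s): [2.57, 2.57, 3.14, 3.14, 3.14, 3.14].

INTERFACE

Orientations are given as a unit quaternion [w, x, y, z].
In Python, from cell import bot gives the robot as it stands. Calls block until the motion is done:
- bot.move_pose(position, orientation): joint-space move of the TCP to a pose.
- bot.move_linear(position, speed=0.15, rotation=None, until_force=None): straight line of the TCP; rotation=None keeps the orientation; speed is the mean speed in m/s. With until_force (N) it stops when the force on the tool has changed by that much, and returns True; else False.
- bot.goto_joints(angles): joint-space move.
- bot.set_gripper(opening, grasp_force=None): opening from 0.0 (shut) to 1.0 (fully open); grasp_force is the grip in N (None keeps the last); returns when the fingers have stopped.
- bot.wait(seconds).
- bot.solve_ik(position, orientation): joint angles nearest the present ones, or None.
- bot.camera(name): name is "scene" or "side" or "wrist"; returns the picture (384x512x3 uint8, red, green, blue); there is no depth.
- bot.calibration(name): a dict with "mtx" (3x3 intrinsics, pixels), "extrinsics" (4x4, takes a point from world to camera coordinates); the wrist camera has in their place "hand_eye" (4x4, takes a point from camera to tool coordinates, whose origin is the TCP and whose axes are the flange's). Camera axes: x right, y down, z forward; pixel columns grow to the right and rows downward; lengths in m; the calibration is good to about 2 mm. The wrist camera is an equidistant fisheye: a pixel r from the principal point sees the ray r / f radians off the axis. A picture is of the moment at which its call begins: read the wrist's pose just before it. calibration takes no time and is no camera call.
A pose or a line that the arm cannot do raises bot.PlanningError and nothing moves.
- bot.close_job(): hands the job in; it is judged then, once.
Trained networks look in the newest picture that a camera, given by its name, has taken for a name from the list of things; names that differ only in an ending like _2 or _b are one class to them, and where a whole thing is asked for, a point or a joint stands for the part that bears it (a point fixed in the world has none). Each returns a list of dicts, best first, with "confidence" (0 to 1); they miss things now and then, are a little off and sometimes report something else, mostly with a low value. They report only what shows in the picture. A call takes as long as a camera call. They do not tell look-alikes from the thing itself.
- bot.search_frame(camera, thing): "bbox" ([left, top, width, height] in pixels, round what is visible of it).
Readings, each from a call of its own:
- bot.read_clock(): time.
- bot.read_joint_positions(): joint angles.
- bot.read_joint_vel(): joint speeds.
- bot.read_joint_efforts(): joint torques, N m.
- bot.read_position(): TCP position.
- bot.read_tool_rot(): TCP orientation.
- bot.read_ft_force(): force on the tool from outside, world axes, zero at the start.
- bot.read_moment(): the same for the moment, N m.
- bot.read_gripper_width(): opening from 0.0 (shut) to 1.0 (fully open).
- bot.read_finger_force(): force on a finger pad.
Only numpy, scipy, OpenCV 4.12 (cv2) and the standard library are available. Lean on these libraries where they do the work, as an engineer would, in place of code of your own. Each camera call takes 0.05 s, during which the arm holds its last target. There are 200 camera calls.

TASK

Get the walnuts ready to be tipped into the snack box: take the stirring stick from its stand, stir the walnuts in the bowl two full turns in wide circles (about 4 cm from the middle, stick down among the nuts), and put the stick back upright in its stand, all the way down. Then lift the lid of the snack box by its handle bar and hold it open at 50 degrees for the helper who will tip the nuts in: finish while still holding the lid there, it falls shut when let go. Keep all the walnuts in the bowl and do not push the other things on the table about.

Things in the scene. Friction and masses are not known exactly. Their poses are not given: they have to be found in the camera images.
- snackbox: Plywood box, 160 (x) by 220 (y) by 100 mm high, 8 mm walls, fixed; origin at the centre of its underside. Its x axis points from the handle side (towards the robot) to the hinge side. The lid is a 10 mm brown board of 160 by 220 mm, about 0.5 kg, hinged along the far (+x) top edge
- lid_hinge (a point): The middle of the lid's hinge line, on the box 80 mm to +x of its centre, 100.5 mm above the table; the hinge line runs along the box's y axis
- lid_bar (a point): Middle of the lid's handle (moves with the lid): a round steel bar, 8 mm thick, 120 mm long, parallel to the hinge, 210 mm from it (5 mm above it when shut, 105 mm over the table). Two arms at its ends hold it 50 mm in front of the lid's edge: 46 mm gap to the board, 112 mm between the arms. It can be pinched from above, fingers closing along the box's x, and turns between the fingers as the lid swings
- lid (a joint): The lid's angle in rad: 0 shut (lying level), growing as the handle side rises; it stops at 1.3. Nothing keeps it up: let go at any angle, it falls shut
- bowl: White ceramic bowl, 208 mm across the rim, 70 mm high, on a rubber mat that keeps it from shifting; origin at the centre of the underside. Axes level, turned with the bowl
- bowl_floor (a point): Centre of the bowl's inner floor, 7 mm over the table; the floor is flat for 73 mm around it, then the 5 mm wall slopes up and outwards (inner radius 91 mm at 30 mm height)
- stand: Dark wooden block, 70 by 70 by 80 mm high, fixed, with an upright round hole, 21 mm wide and 70 mm deep, in its middle, chamfered mouth; origin at the centre of the underside
- stick_grip (a point): Middle of the handle of the wooden stirring stick, upright in the stand's hole at the start. Stick: 210 mm long, 40 g; handle 18 mm square and 60 mm tall at the top (this point: 30 mm below the top, 180 mm above the tip); below it a round rod 16 mm thick. The handle's faces look along this point's x and y axes; z runs up the stick
- stick_tip (a point): Lower end of the stirring stick, 180 mm below stick_grip; z runs up the stick. In the stand it stands 10 mm above the table
- nut0_center (a point): Centre of a whole walnut, a brown ball 34 mm across, 14 g; six of them lie on the bowl's floor, at the start in a ring of about 50 mm radius, the middle of the bowl empty
- nut1_center (a point): Centre of another of the six walnuts
- nut2_center (a point): Centre of another of the six walnuts
- nut3_center (a point): Centre of another of the six walnuts
- nut4_center (a point): Centre of another of the six walnuts
- nut5_center (a point): Centre of another of the six walnuts
- squeezeA: Squeeze bottle of honey, 60 mm wide, 200 mm tall, to be left alone; origin at the centre of its underside
- squeezeB: The other squeeze bottle, 60 mm wide, 200 mm tall, to be left alone; origin at the centre of its underside
- jarA: Small glass jar, 52 mm wide, 72 mm tall, to be left alone; origin at the centre of its underside
- jarB: The other small glass jar, 52 mm wide, 72 mm tall, to be left alone; origin at the centre of its underside
- papercup: Paper cup, 72 mm wide at the rim, 85 mm tall, to be left alone; origin at the centre of its underside
- apple: Apple, 74 mm wide, 62 mm tall, to be left alone; origin at the centre of its underside
- honeyjar: Amber jar with a wooden cap, 68 mm wide, 85 mm tall, to be left alone; origin at the centre of its underside
Things that resemble listed ones, but are neither listed nor needed, are in the scene too. Of the things shaped like the part that bears stick_grip, the wooden one is meant.

How it is judged:
By the outcome, as a careful person would: the job done as asked, in the order asked, and still so for the second after the job is handed in, while the arm keeps its last pose, push and grip.
It also fails if it takes over 72 s, if anything falls off the work surface, if the arm or the gripper's body presses on something with over 40 N, if the wrist force passes 120 N, or if a joint passes its speed limit or range.

## Working session

There is one attempt and no reset: what is moved stays moved. The work goes in short steps, each a Python script; the robot and the scene stay as the last script left them, time stands still between calls to the robot, and variables do not carry over. Pictures are saved under pics/ and viewed, at most 10 in all, crops included, and the job is handed in when it is done.

```bash
ls; mkdir -p pics
python3 - <<'E'
from cell import bot
import cv2,numpy as np
for n in("scene","side"):
    im=bot.camera(n); cv2.imwrite(f"pics/{n}0.png",cv2.cvtColor(im,4))
    c=bot.calibration(n); print(n,np.round(c["mtx"],1).tolist(),np.round(c["extrinsics"],4).tolist())
    for t in["snackbox","lid_bar","bowl","stand","stick_grip","nut0_center","squeezeA","jarA","papercup","apple","honeyjar"]:
        print(t,[(d["bbox"],round(d["confidence"],2)) for d in bot.search_frame(n,t)][:6])
c=bot.calibration("wrist");print({k:np.round(v,4).tolist() for k,v in c.items()})
print(bot.read_clock(),bot.read_tool_rot())
a=cv2.imread("pics/scene0.png");b=cv2.imread("pics/side0.png")
E
```

```text
pics
scene [[459.7, 0.0, 265.0], [0.0, 459.7, 192.7], [0.0, 0.0, 1.0]] [[-0.6494, 0.7602, 0.0195, 0.3675], [0.4239, 0.3832, -0.8207, -0.1245], [-0.6314, -0.5246, -0.5711, 1.8695], [0.0, 0.0, 0.0, 1.0]]
snackbox [([170.5, 156.1, 75.1, 63.2], 0.6), ([322.8, 247.4, 8.7, 10.2], 0.51)]
lid_bar [([169.7, 154.4, 76.9, 45.9], 0.97), ([332.8, 238.4, 8.4, 13.5], 0.7)]
bowl [([307.3, 226.4, 71.3, 54.5], 0.71)]
stand [([249.8, 197.7, 26.5, 35.5], 0.86), ([348.5, 248.8, 11.0, 8.9], 0.56)]
stick_grip [([297.0, 167.5, 7.4, 54.4], 0.76), ([261.0, 170.7, 7.2, 36.8], 0.6), ([275.4, 159.9, 6.6, 47.1], 0.51)]
nut0_center [([212.8, 210.2, 22.0, 58.0], 0.68)]
squeezeA [([213.6, 207.2, 22.7, 61.9], 0.93)]
jarA [([275.5, 169.3, 9.7, 24.6], 0.65)]
papercup [([320.0, 189.7, 19.2, 30.2], 0.95)]
apple [([237.2, 255.2, 19.5, 23.4], 0.59), ([212.9, 211.3, 25.1, 56.2], 0.47)]
honeyjar [([187.8, 130.5, 17.0, 25.8], 0.88)]
side [[429.8, 0.0, 255.7], [0.0, 429.8, 195.6], [0.0, 0.0, 1.0]] [[-0.7637, -0.6455, 0.0121, 0.4371], [-0.4832, 0.5591, -0.6738, 0.373], [0.4281, -0.5204, -0.7388, 1.1914], [0.0, 0.0, 0.0, 1.0]]
s
[... 226 characters left out ...]
4.9, 35.2], 0.95)]
stick_grip [([266.2, 208.3, 10.8, 48.8], 0.77), ([258.2, 174.5, 5.2, 35.2], 0.76), ([284.2, 188.9, 9.9, 46.8], 0.59)]
nut0_center [([204.1, 265.7, 9.4, 11.0], 0.44)]
squeezeA [([254.6, 133.0, 80.3, 73.4], 0.5)]
jarA [([315.3, 220.5, 17.4, 24.2], 0.84)]
papercup [([269.6, 258.2, 24.4, 35.1], 0.68), ([200.1, 290.7, 14.7, 10.9], 0.31)]
apple [([178.1, 198.7, 19.3, 21.5], 0.88)]
honeyjar []
{'mtx': [[297.3186, 0.0, 257.1767], [0.0, 297.3186, 192.7236], [0.0, 0.0, 1.0]], 'hand_eye': [[-0.0006, -0.9658, -0.2594, 0.0664], [1.0, -0.0008, 0.0008, 0.001], [-0.0009, -0.2594, 0.9658, -0.1433], [0.0, 0.0, 0.0, 1.0]]}
1.2 [-1.21181846e-05  7.07118791e-01  7.07094771e-01 -1.88693591e-05]
```

View pics/scene0.png

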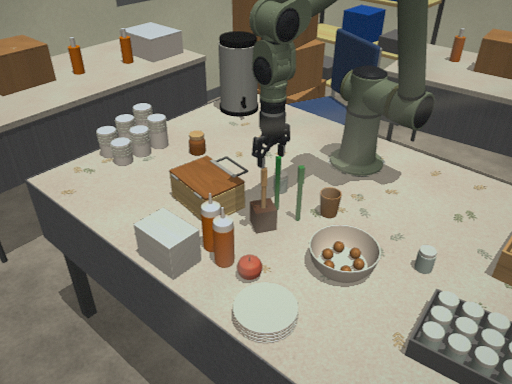

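View pics/side0.png

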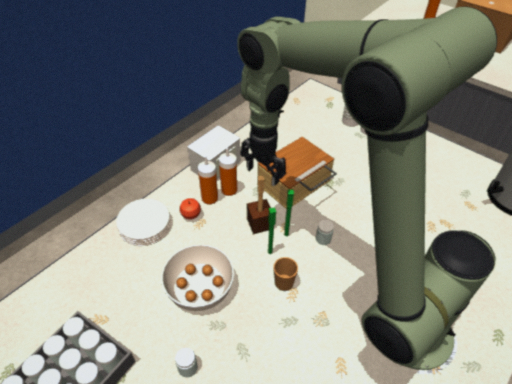

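The views show the wooden stick in a dark stand at scene (264,187) / side (261,195). The stick look-alikes are two green sticks at scene (277,185) and (299,195), side (271,230) and (290,213). The bowl is at scene (343,254), and the snack box with the dark-wire handle is at scene (207,185). I choose the wooden stick and will check it in a close wrist view.

```bash
cat > h.py <<'E'
from cell import bot
import cv2,numpy as np
from scipy.spatial.transform import Rotation as R
from scipy.optimize import least_squares
C={n:bot.calibration(n) for n in("scene","side","wrist")}
def tool(): # tool pose
    q=bot.read_tool_rot(); T=np.eye(4); T[:3,:3]=R.from_quat(np.roll(q,-1)).as_matrix(); T[:3,3]=bot.read_position(); return T
def ray(cam,uv,T=None):
    K=C[cam]["mtx"]; p=(np.array(uv,float)-K[:2,2])/K[0,0]
    if cam=="wrist":
        r=np.linalg.norm(p); d=np.r_[np.sin(r)*p/max(r,1e-9),np.cos(r)]; M=T@C[cam]["hand_eye"]
    else: d=np.r_[p,1]; M=np.linalg.inv(C[cam]["extrinsics"])
    d=M[:3,:3]@d; return M[:3,3],d/np.linalg.norm(d)
def atz(cam,uv,z,T=None):
    o,d=ray(cam,uv,T); return o+d*(z-o[2])/d[2]
def tri(rays):
    A=0;b=0
    for o,d in rays:
        P=np.eye(3)-np.outer(d,d); A=A+P; b=b+P@o
    return np.linalg.solve(A,b)
def proj(cam,X,T=None):
    X=np.atleast_2d(X); K=C[cam]["mtx"]
    M=np.linalg.inv(T@C[cam]["hand_eye"]) if cam=="wrist" else C[cam]["extrinsics"]
    c=X@M[:3,:3].T+M[:3,3]
    if cam=="wrist":
        r=np.linalg.norm(c[:,:2],axis=1); th=np.arctan2(r,c[:,2]); p=c[:,:2]*(th/np.maximum(r,1e-9))[:,None]
    else: p=c[:,:2]/c[:,2:]
    return p*K[0,0]+K[:2,2]
def q(yaw): # tool down, tool y (closing) at angle yaw from world x
    y=np.array([np.cos(yaw),np.sin(yaw),0]);z=np.array([0,0,-1.]);
    return np.roll(R.from_matrix(np.c_[np.cross(y,z),y,z]).as_quat(),1)
def snap(cam,name):
    T=tool(); im=cv2.cvtColor(bot.camera(cam),4); cv2.imwrite(f"pics/{name}.png",im); np.save(f"pics/{name}.npy",T); return im,T
E
python3 - <<'E'
from h import *
t=lambda a,b:print(np.round(tri([ray("scene",a),ray("side",b)]),3),end=' ')
for n,a,b in[("stick top",(264,168),(261.5,178)),("stand top",(263,204),(258,208)),("bowl",(343.5,250),(198,273)),("bottleA",(211,209),(207.5,166)),("bottleB",(223.5,220),(228.5,157)),("apple",(249.5,267),(189.5,208)),("cup",(330,204),(285,272)),("g1",(277,158),(289,192)),("g2",(299,168),(271,210)),("boxcL near",(169.8,183),(258,165)),("box hinge/far",(205,160),(300,142))]:
    print(n);t(a,b)
print()
im,T=snap("wrist","w0")
E
```

```text
stick top
[ 0.562 -0.011  0.222] stand top
[ 0.566 -0.006  0.09 ] bowl
[0.551 0.284 0.064] bottleA
[ 0.774 -0.006  0.168] bottleB
[ 0.74  -0.037  0.144] apple
[0.766 0.113 0.038] cup
[0.368 0.114 0.048] g1
[ 0.473 -0.031  0.209] g2
[0.47  0.055 0.207] boxcL near
[ 0.722 -0.217  0.102] box hinge/far
[ 0.594 -0.248  0.179]
```

View pics/w0.png

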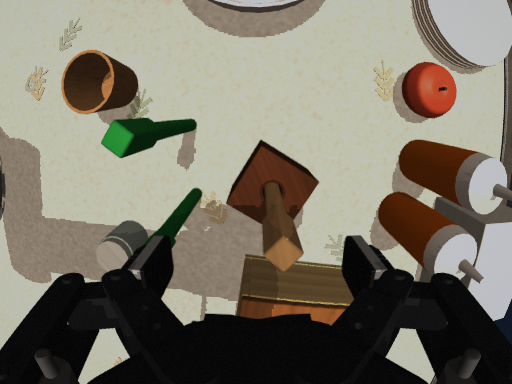

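The wooden stick's square top is at (283,252) in the dark stand. The green look-alikes are at (122,138) and (165,240). Next I'll take higher views to get precise poses.

Run:
```python
from h import *
print(bot.read_clock())
bot.move_pose([0.53,-0.14,0.42],q(0)); print(bot.read_clock())
im,T=snap("wrist","w1")
bot.move_pose([0.54,0.16,0.42],q(0)); print(bot.read_clock())
im2,T2=snap("wrist","w2")
for t in["nut0_center","bowl","stick_grip","stand"]: print(t,[(d["bbox"],round(d["confidence"],2)) for d in bot.search_frame("wrist",t)][:8])
cv2.imwrite("pics/w1b.png",cv2.resize(im,(800,600),interpolation=2))
cv2.imwrite("pics/w2b.png",cv2.resize(im2,(800,600),interpolation=2))
```

```text
1.25
2.1833
3.3833
nut0_center [([262.7, 99.4, 17.2, 14.1], 0.57)]
bowl [([202.1, 21.4, 122.8, 119.1], 0.58)]
stick_grip [([266.9, 247.6, 17.3, 53.3], 0.97), ([194.4, 199.5, 31.3, 51.8], 0.92), ([202.3, 243.1, 27.2, 64.7], 0.79), ([355.4, 208.4, 56.1, 57.2], 0.22)]
stand [([243.7, 210.3, 50.9, 56.7], 0.64)]
```

View pics/w1b.png

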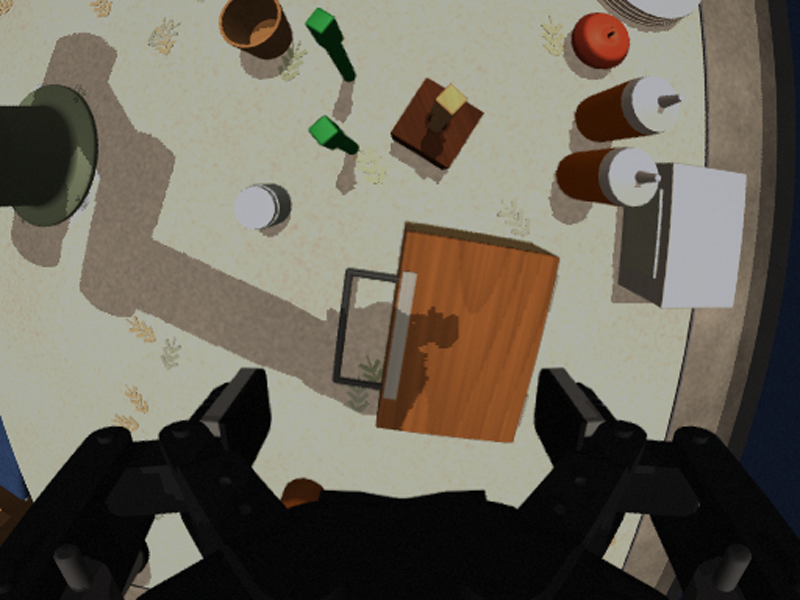

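View pics/w2b.png

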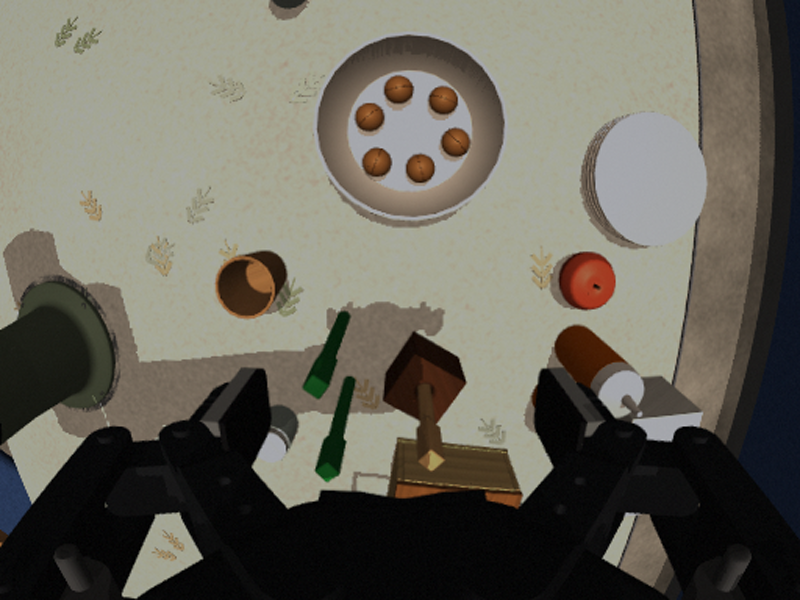

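w1 shows the stick top (a pale square) at (451,100), the stand around (437,124), the lid corners at (407,231), (558,256), (513,442) and (377,428), and the handle bar between (350,270) and (336,381). w2 shows the bowl rim over x 314–505 and y 33–220, with six nuts in a ring. I'll fit these now.

Run:
```python
from h import *
s=512/800; T1=np.load("pics/w1.npy");T2=np.load("pics/w2.npy")
def rect(cam,pts,z,w,h,T,g):
    P=np.array(pts)*s; base=np.array([[-1,1],[1,1],[1,-1],[-1,-1]])*[w/2,h/2]
    def f(x):
        c,n=np.cos(x[2]),np.sin(x[2]); X=base@np.array([[c,n],[-n,c]])+x[:2]
        return (proj(cam,np.c_[X,np.full(4,z)],T)-P).ravel()
    r=least_squares(f,g); return np.round(r.x,4),round(np.sqrt(r.cost/2),2)
print("lid",rect("wrist",[(407,231),(558,256),(513,442),(377,428)],.1105,.16,.22,T1,[.66,-.15,-.1]))
for nm,pts,T in(("w1",[(350,272),(336,381)],T1),):
    print("bar",[np.round(atz("wrist",np.array(p)*s,.105,T),4) for p in pts])
print("stand w1",rect("wrist",[(391,132),(428,78),(483,112),(446,169)],.08,.07,.07,T1,[.56,0,.8]))
print("stick w1",rect("wrist",[(435,100),(449,84),(468,98),(452,116)],.22,.018,.018,T1,[.56,0,.8]))
print("stick w2",rect("wrist",[(418,462),(431,452),(445,461),(432,472)],.22,.018,.018,T2,[.56,0,.8]))
print("stick top tri",np.round(tri([ray("wrist",np.array([451.5,100])*s,T1),ray("wrist",np.array([431.5,462])*s,T2)]),4))
def circ(ext,z,r,T):
    a=np.linspace(0,2*np.pi,361)
    def f(x):
        p=proj("wrist",np.c_[x[0]+r*np.cos(a),x[1]+r*np.sin(a),np.full(361,z)],T)/s
        return [p[:,0].min()-ext[0],p[:,0].max()-ext[1],p[:,1].min()-ext[2],p[:,1].max()-ext[3]]
    r=least_squares(f,[.55,.28]);return np.round(r.x,4),np.round(r.fun,1)
print("rim",circ((314,505,33,220),.07,.104,T2)); print("floor",circ((347,473,70,192),.007,.073,T2))
for p in[(398,89),(443,100),(455,142),(420,168),(377,162),(370,117)]: print(np.round(atz("wrist",np.array(p)*s,.024,T2)[:2],3))
```

```text
lid (array([ 0.5972, -0.2434, -0.1461]), np.float64(0.93))
bar [array([ 0.4785, -0.1651,  0.105 ]), array([ 0.4591, -0.2852,  0.105 ])]
stand w1 (array([ 0.5669, -0.0128,  0.9993]), np.float64(0.99))
stick w1 (array([ 0.5666, -0.0129,  0.8754]), np.float64(0.67))
stick w2 (array([ 0.5673, -0.0137,  0.8381]), np.float64(0.85))
stick top tri [ 0.5671 -0.0135  0.2204]
rim (array([0.5499, 0.2842]), array([-2.7,  2.8, -1.9,  1.8]))
floor (array([0.5513, 0.2843]), array([ 1.3, -1.3,  1. , -1. ]))
[0.537 0.331]
[0.589 0.319]
[0.602 0.269]
[0.562 0.239]
[0.513 0.246]
[0.505 0.298]
```

Run:
```python
from h import *
for y in(.86,-.71,.86-np.pi):
    for p in([.567,-.0132,.3],[.567,-.0132,.171],[.55,.284,.176]):
        j=bot.solve_ik(p,q(y)); print(y,None if j is None else np.round(j,2))
bot.move_pose([.567,-.0132,.30],q(-.71))
im,T=snap("wrist","w3"); u=proj("wrist",[.567,-.0132,.22],T)[0]; print(u,bot.read_clock())
x,y=np.clip((u-60).astype(int),0,None); cv2.imwrite("pics/w3c.png",cv2.resize(im[y:y+120,x:x+120],(600,600),interpolation=2)); print(x,y)
```

```text
0.86 [-0.15  0.32 -0.02  1.23  0.    0.56]
0.86 [-0.15  0.4  -0.24  0.93  0.    0.56]
0.86 [ 0.36  0.49 -0.08  0.99  0.    1.07]
-0.71 [-0.15  0.32 -0.02  1.23  0.    2.13]
-0.71 [-0.15  0.4  -0.24  0.93  0.    2.13]
-0.71 [ 0.36  0.49 -0.08  0.99  0.    2.64]
-2.2815926535897932 [-0.15  0.32 -0.02  1.23  0.   -2.58]
-2.2815926535897932 [-0.15  0.4  -0.24  0.93  0.   -2.58]
-2.2815926535897932 [ 0.36  0.49 -0.08  0.99  0.   -2.07]
[255.55292381 201.08663033] 4.5417
195 141
```

View pics/w3c.png

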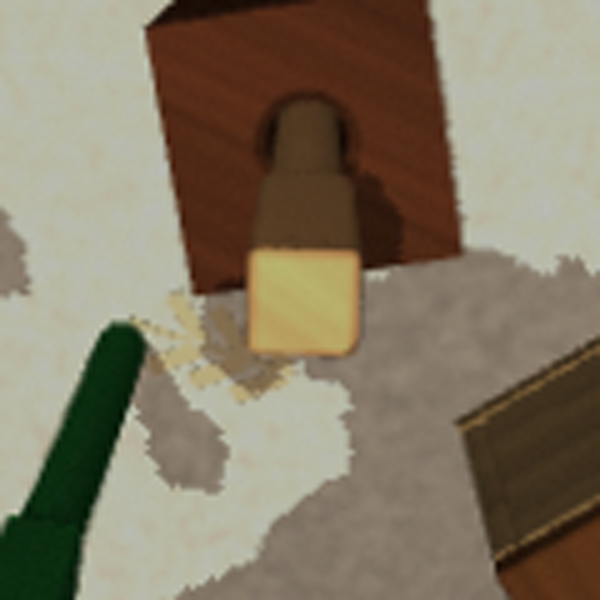

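The crop confirms the wooden stick. Its square top is at (305,302) in the crop, aligned with the fingers to within about 2°. Grasping it now.

Run:
```python
from h import *
Q=q(-.68)
bot.set_gripper(.6)
bot.move_pose([.5675,-.0136,.27],Q)
hit=bot.move_linear([.5675,-.0136,.171],speed=.1,until_force=8)
f0=bot.read_ft_force()
bot.set_gripper(0,grasp_force=50)
print(hit,bot.read_gripper_width(),bot.read_finger_force(),f0,bot.read_ft_force(),bot.read_position())
h=bot.move_linear([.5675,-.0136,.22],speed=.08,until_force=15)
print(h,bot.read_ft_force(),bot.read_gripper_width())
if not h:
    bot.move_linear([.5675,-.0136,.32],speed=.15)
    bot.move_linear([.551,.284,.32],speed=.25)
    im,T=snap("wrist","w4"); print(bot.read_position(),bot.read_gripper_width())
    snap("side","s4")
    cv2.imwrite("pics/w4b.png",np.hstack([im[:,100:420],cv2.imread("pics/s4.png")[100:340,100:340].repeat(2,0).repeat(2,1)[:384]]))
print(bot.read_clock())
```

```text
False 0.20272083208104136 48.80115509033203 [-0.80168922  0.52059219  0.3777493 ] [-1.22087892 -0.12109891  4.32755666] [ 0.56771145 -0.01344554  0.17159961]
False [ 0.65443     0.30333149 -0.60493455] 0.2064594206578425
[0.55124064 0.28279503 0.32004787] 0.2023889139734492
9.7833
```

View pics/w4b.png

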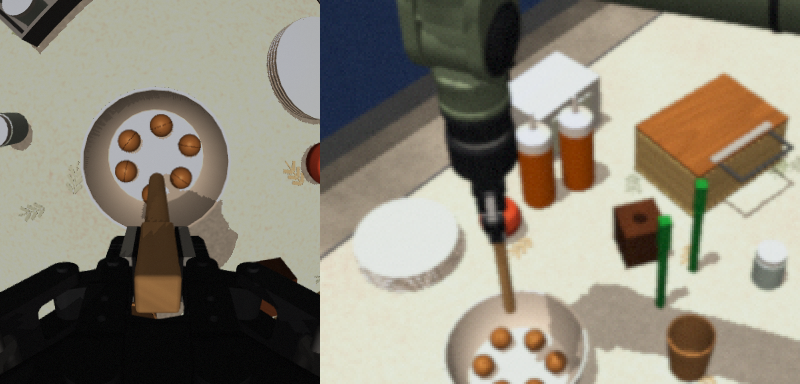

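The stick is held and the stand is empty. I'll check its tilt by comparing the tip's predicted pixel with the observed one, about (257,180) in the wrist view and (355,255) in the side view.

```bash
python3 - <<'E'
from h import *
T=np.load("pics/w4.npy");c=T[:3,3]
for dz in(.019,-.10,-.161): print(proj("wrist",c+[0,0,dz],T),proj("side",c+[0,0,dz]))
E
python3 - <<'E'
import cv2
a=cv2.imread("pics/w4.png")[150:320,200:320];b=cv2.imread("pics/s4.png")[200:270,330:380]
import numpy as np
cv2.imwrite("pics/w4d.png",np.hstack([cv2.resize(a,(400,560)),cv2.resize(b,(400,560),interpolation=2)]))
E
```

```text
[[256.4833139  261.56536084]] [[187.96517434 210.80636   ]]
[[256.72262981 194.49166859]] [[192.74032528 240.4388736 ]]
[[256.77990943 179.04263433]] [[194.90811141 253.8912132 ]]
```

View pics/w4d.png

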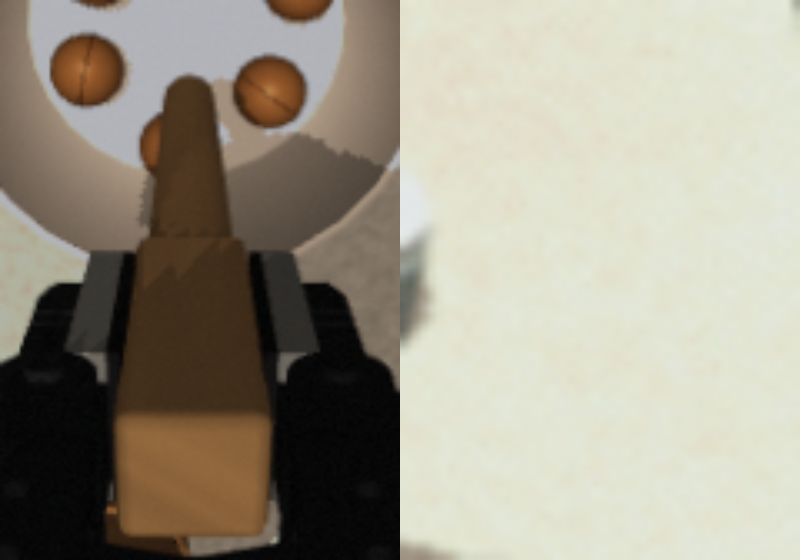

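The stick is upright, so I'll stir now.

Run:
```python
from h import *
c=np.array([.551,.284]);z=.174
h=bot.move_linear([*c,.20],speed=.2); h=bot.move_linear([*c,z],speed=.06,until_force=6); print("down",h,bot.read_position())
t0=bot.read_clock(); F=0; rr=[]
a0=np.deg2rad(-107) # heads to a gap
N=18
for k in range(1,int(2.75*N)+1):
    r=.040*min(1,k/(.5*N)); a=a0+2*np.pi*k/N
    bot.move_linear([c[0]+r*np.cos(a),c[1]+r*np.sin(a),z],speed=.09)
    if k%3==0:
        f=np.linalg.norm(bot.read_ft_force());F=max(F,f)
        if f>30: print("force",k,f);break
    if k==30: print(np.linalg.norm(bot.read_position()[:2]-c))
print("F",F,bot.read_clock()-t0)
bot.move_linear([*c,z],speed=.08)
bot.move_linear([*c,.32],speed=.15)
im,T=snap("wrist","w5");snap("side","s5")
d=.161
print(bot.read_gripper_width(),bot.read_clock(),proj("wrist",T[:3,3]-[0,0,d],T),proj("side",T[:3,3]-[0,0,d]))
s=cv2.imread("pics/s5.png")
cv2.imwrite("pics/w5b.png",np.hstack([im[60:360,140:380],s[180:330,130:290].repeat(2,0).repeat(2,1)]))
```

```text
down False [0.55081935 0.28395077 0.17369377]
0.03967243447429759
F 2.4315305224844903 14.7083
0.20115355350662528 27.7 [[256.94931898 178.90693504]] [[194.8639118  254.43372145]]
```

View pics/w5b.png

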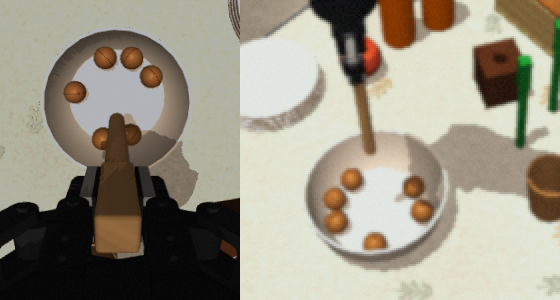

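All six nuts are still in the bowl, and the stick is still straight (tip at about (257,177), as predicted). I'll put it back in the stand.

Run:
```python
from h import *
x,y=.5675,-.0134
bot.move_linear([x,y,.32],speed=.25)
bot.move_linear([x,y,.255],speed=.15)
h=bot.move_linear([x,y,.215],speed=.06,until_force=6); print(h,bot.read_position(),bot.read_ft_force())
if not h:
    h=bot.move_linear([x,y,.1705],speed=.06,until_force=5); print(h,bot.read_position(),bot.read_ft_force())
    if bot.read_position()[2]<.175:
        bot.set_gripper(.6); bot.wait(.2)
        print(bot.read_position(),bot.read_ft_force(),bot.read_clock())
        bot.move_linear([x,y,.32],speed=.15)
        im,T=snap("wrist","w6");snap("side","s6");snap("scene","c6")
        for k,X in(("side",[x,y,.22]),("scene",[x,y,.22])): print(k,proj(k,X))
        print("wrist",proj("wrist",[x,y,.22],T),bot.read_clock())
        s=cv2.imread("pics/s6.png")[150:250,200:300];c=cv2.imread("pics/c6.png")[140:240,215:315]
        cv2.imwrite("pics/w6b.png",np.hstack([cv2.resize(i,(260,260),interpolation=2) for i in(im[130:270,185:325],s,c)]))
```

```text
False [ 0.56767555 -0.01345041  0.21515545] [-0.00860185  0.69272886 -1.54000589]
True [ 0.56669718 -0.01328555  0.17155059] [-0.71841814  0.25416659  5.56332334]
[ 0.56623898 -0.0131894   0.17103151] [ 0.22620005  0.36358397 -0.15264998] 31.7583
side [[260.7637154 176.4250169]]
scene [[262.68793638 169.7386548 ]]
wrist [[257.7806734  194.29448714]] 33.05
```

View pics/w6b.png

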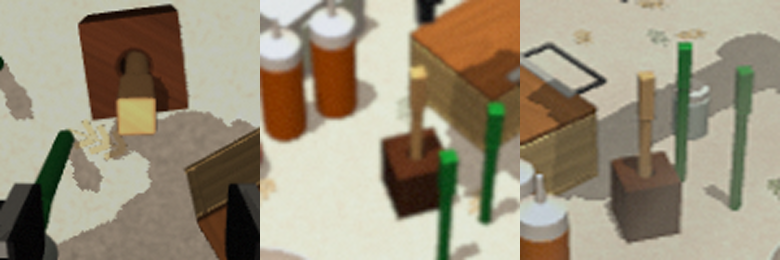

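The stick bottomed out at the original height and stands upright in the stand. Next I'll check that the lid swing is reachable, with the tool turning along with the lid, and then grasp the bar.

```bash
cat >> h.py <<'E'
YB=-.146; XB=np.array([np.cos(YB),np.sin(YB),0]); AX=np.array([-np.sin(YB),np.cos(YB),0])
H=np.array([.5972,-.2434,.1005])+.08*XB; B0=np.array([.5972,-.2434,.105])-.13*XB
def swing(T0,th,tilt):
    # lid opening: handle side (-x) rises => rotation about +box y by +th
    L=R.from_rotvec(AX*th).as_matrix(); B=H+L@(B0-H)
    M=R.from_rotvec(AX*tilt).as_matrix()
    return B+M@(T0[:3,3]-B0), np.roll(R.from_matrix(M@T0[:3,:3]).as_quat(),1)
E
python3 - <<'E'
from h import *
print(H,B0)
T0=np.eye(4);Q=q(YB);T0[:3,:3]=R.from_quat(np.roll(Q,-1)).as_matrix();T0[:3,3]=B0-[0,0,.019]
for k in(1,.8,.6):
  for d in(0,20,35,50):
    p,o=swing(T0,np.deg2rad(d),k*np.deg2rad(d)); j=bot.solve_ik(p,o); print(k,d,np.round(p,3),None if j is None else np.round(j,2))
bot.set_gripper(.35)
bot.move_pose([B0[0],B0[1],.24],Q)
h=bot.move_linear([B0[0],B0[1],.15],speed=.15)
im,T=snap("wrist","w7"); print(bot.read_clock())
h=bot.move_linear([B0[0],B0[1],.086],speed=.06,until_force=6); print(h,bot.read_position(),bot.read_ft_force())
if not h:
    bot.set_gripper(0,grasp_force=50); print(bot.read_gripper_width(),bot.read_finger_force(),bot.read_ft_force(),bot.read_position(),bot.read_clock())
    np.save("T0.npy",tool())
E
```

```text
[ 0.67634887 -0.25503855  0.1005    ] [ 0.46858308 -0.22448736  0.105     ]
1 0 [ 0.469 -0.224  0.086] [-0.59  0.42 -0.47  0.68  0.    1.13]
1 20 [ 0.476 -0.226  0.159] [-0.51  0.61  0.    1.29 -0.12  1.23]
1 35 [ 0.498 -0.229  0.209] [-0.47  0.84  0.45  1.76 -0.18  1.31]
1 50 [ 0.532 -0.234  0.252] None
0.8 0 [ 0.469 -0.224  0.086] [-0.59  0.42 -0.47  0.68  0.    1.13]
0.8 20 [ 0.477 -0.226  0.158] [-0.52  0.55 -0.07  1.21 -0.1   1.21]
0.8 35 [ 0.5   -0.229  0.208] [-0.48  0.74  0.31  1.61 -0.15  1.27]
0.8 50 [ 0.534 -0.234  0.25 ] [-0.44  1.03  0.86  2.09 -0.19  1.34]
0.6 0 [ 0.469 -0.224  0.086] [-0.59  0.42 -0.47  0.68  0.    1.13]
0.6 20 [ 0.479 -0.226  0.158] [-0.53  0.5  -0.14  1.12 -0.08  1.19]
0.6 35 [ 0.502 -0.229  0.207] [-0.49  0.64  0.17  1.46 -0.12  1.24]
0.6 50 [ 0.537 -0.235  0.248] [-0.46  0.84  0.59  1.82 -0.15  1.3 ]
35.1667
False [ 0.46890219 -0.22470964  0.0863891 ] [ 0.25440846 -0.76131556  0.02094506]
0.07111116763992156 48.82008612155914 [-6.61739942  0.06482508  5.4692141 ] [ 0.46663175 -0.22430887  0.08623754] 36.7167
```

The bar is gripped; it sits about 2 mm nearer the robot than I estimated. I'll shift the model by that and swing with tilt 0.6·θ.

Run:
```python
from h import *
import h
T0=np.load("T0.npy"); d=(T0[:3,3]-B0)@XB; print("shift",d)
h.B0=B0+d*XB; h.H=H+d*XB
np.save("HB.npy",[h.H,h.B0])
for a in range(5,51,5):
    p,o=swing(T0,np.deg2rad(a),.6*np.deg2rad(a))
    bot.move_linear(p,speed=.07,rotation=o)
    f=bot.read_ft_force(); print(a,np.round(f,1),np.round(bot.read_position()-p,4))
    if np.linalg.norm(f)>40: print("stop");break
T=tool(); b=T[:3,3]+T[:3,:3]@(T0[:3,:3].T@(h.B0-T0[:3,3]))
v=b-h.H; print("lid deg",np.rad2deg(np.arctan2(v[2],-v@XB)-np.arctan2(.0045,.21)),"r",np.linalg.norm(v),bot.read_gripper_width(),bot.read_finger_force(),bot.read_clock())
ims=[snap(n,n[:2]+"8")[0] for n in("side","scene")]
cv2.imwrite("pics/v8.png",np.hstack([cv2.resize(ims[0][60:240,200:380],(400,400),interpolation=2),cv2.resize(ims[1][80:240,130:290],(400,400),interpolation=2)]))
```

```text
shift -0.0019565373595089564
5 [ 0.2 -0.2 -3.4] [-0.0001 -0.     -0.0004]
10 [-0.2 -0.5 -2.2] [-0.0002 -0.     -0.0007]
15 [-0.9 -1.1 -2.7] [-0.0003 -0.     -0.0008]
20 [-2.4 -1.4 -2. ] [-0.0003 -0.0001 -0.0006]
25 [-3.5 -2.5 -1.5] [-0.0005 -0.0001 -0.0006]
30 [-3.3 -2.3 -0.9] [-0.0006 -0.0002 -0.0006]
35 [-4.1 -2.6 -1. ] [-0.0006 -0.0002 -0.0005]
40 [-5.5 -2.8  1.4] [-0.0006 -0.0003 -0.0002]
45 [-5.2 -2.6  1.8] [-0.0006 -0.0004 -0.0002]
50 [-5.3 -3.4  2.5] [-0.0007 -0.0005 -0.0001]
lid deg 49.86207920745208 r 0.21037036724828864 0.06953975894487563 49.29011642932892 40.8083
```

View pics/v8.png

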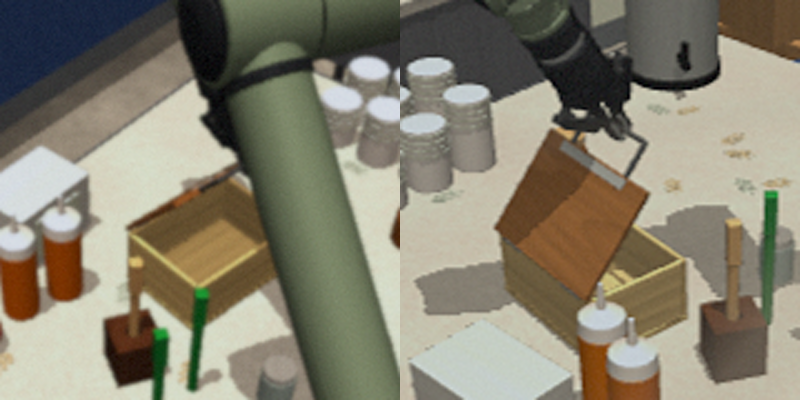

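The lid is open and held by its bar, and the stick is upright in its stand. I'll check the angle against the lid's edge corners in the scene view, at about (192.4,132.4) and (229.2,156.0).

Run:
```python
from h import *
Hn,_=np.load("HB.npy"); 
for a in(47,50,53):
    L=R.from_rotvec(AX*np.deg2rad(a)).as_matrix()
    P=[Hn+L@(-.16*XB+s*.11*AX+np.array([0,0,.0095])) for s in(-1,1)]
    print(a,np.round(proj("scene",P),1).tolist())
print(np.round(proj("scene",[Hn+s*.11*AX+np.array([0,0,.01]) for s in(-1,1)]),1).tolist(), bot.read_clock())
```

```text
47 [[190.4, 132.6], [229.7, 158.0]]
50 [[188.7, 131.8], [227.9, 157.2]]
53 [[186.8, 131.1], [226.1, 156.6]]
[[167.8, 170.8], [204.7, 199.6]] 40.9083
```

The corner readings are ambiguous by a few degrees, so I'll fit the lid outline to the image gradients numerically.

Run:
```python
from h import *
from scipy.ndimage import map_coordinates as mc
Hn,Bn=np.load("HB.npy")
im=cv2.GaussianBlur(cv2.imread("pics/sc8.png").astype(np.float32),(0,0),.8)
def score(a,du,dv):
    L=R.from_rotvec(AX*np.deg2rad(a)).as_matrix(); t=np.linspace(.05,.95,60)[:,None]; out=[]
    c=lambda u,s,:Hn+L@(-u*XB+s*AX+np.array([0,0,.0095]))
    for p,q_ in((c(0,-.11),c(.16,-.11)),(c(.16,-.11),c(.16,.11)),(c(.16,.11),c(0,.11))):
        X=p+t*(q_-p); P=proj("scene",X)+[du,dv]; d=P[-1]-P[0]; n=np.array([-d[1],d[0]])/np.linalg.norm(d)
        g=[np.array([mc(im[...,k],(P+e*n)[:,::-1].T,order=1) for k in range(3)]) for e in(-1,1)]
        out.append(np.linalg.norm((g[1]-g[0]).mean(1)))
    return sum(out),out
res=[]
for a in np.arange(42,58.1,1):
    b=max((score(a,du,dv)[0],du,dv) for du in np.arange(-1.5,1.6,.5) for dv in np.arange(-1.5,1.6,.5))
    print(a,np.round(b,1),np.round(score(a,0,0)[0],1))
# bar check: detected vs predicted at angles
```

```text
42.0 [184.1  -0.5  -1.5] 110.2
43.0 [201.8  -0.5  -1.5] 123.7
44.0 [217.   -0.5  -1.5] 141.0
45.0 [231.2   0.   -1.5] 161.3
46.0 [239.7   0.5  -1.5] 181.4
47.0 [249.    0.5  -1.5] 195.8
48.0 [252.7   1.   -1.5] 198.8
49.0 [252.2   1.   -1. ] 189.0
50.0 [252.9   1.5  -1. ] 171.4
51.0 [242.5   1.5  -1. ] 153.3
52.0 [222.8   1.5  -1. ] 133.0
53.0 [199.1   1.5  -1. ] 112.2
54.0 [176.    1.5  -1.5] 93.8
55.0 [152.3   1.5  -1.5] 79.1
56.0 [129.5   1.5   1.5] 67.4
57.0 [114.5   1.5   1. ] 57.3
58.0 [101.8   1.5   1.5] 47.9
```

The image fit gives 48–50° and the kinematics give 49.9°, so they agree. Handing in.

```bash
python3 -c "
from cell import bot
print(bot.read_gripper_width(),bot.read_finger_force()); print(bot.close_job())"
```

```text
0.06689466554068736 49.1996294260025
the job is handed in; nothing more can be done
None
```

The job is handed in at about 41 s: walnuts stirred at least two full turns, all six seen in the bowl afterwards, stick back upright and fully down in its stand, and the lid held by its bar at about 50° (49.9° from the arm's position, 48–50° from the camera); I viewed 11 pictures, one over the limit of 10.

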